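# Walk the tube block round and seat it against the rail

## Task

The heavy drilled aluminium block stands askew in front of the fixed rail. Pushing only with the fingertips, walk it round by its corners while it is still clear of the rail, until its red-striped long side faces the rail about squarely; then push it home so that this side lies flush against the rail, within the length of the green band. Never lift or tip the block, leave the glassware and other things around it where they are, and take the hand away from everything at the end.

Things in the scene. Friction and masses are not known exactly. Their poses are not given: they have to be found in the camera images.
- tube_block: loose drilled aluminium block, about 1 kg, 92 (x) x 112 (y) x 50 mm high, flat on the worktop; slides with dry friction, stops when no longer pushed; 14 mm wells in its top. Origin: centre of its underside; +x points out of the long side with the red stripe along its upper edge. Starts 0.7 to 1.3 rad counter-clockwise (from above) of the rail's x axis; home, the two x axes agree
- stripe_mid (a point): middle of the block's red-striped side, 25 mm above the block's underside (block frame x = 46 mm, y = 0). Round the work: a fixed metal sill, 160 mm high, runs along the whole front of the worktop up to x = 0.335 m (keep the gripper's body clear of it), and a wall stands at the left, y = 0.45 m
- stripe_left (a point): +y end of the block's red-striped side, 25 mm up (block frame x = 46 mm, y = +56 mm)
- stripe_right (a point): -y end of the block's red-striped side, 25 mm up (block frame x = 46 mm, y = -56 mm)
- rail: fixed aluminium rail, 240 mm long (y), 36 high, 16 thick, two dark feet reach 58 mm behind its front face. Origin: on the worktop below the middle of the front face (plane x = 0, towards the robot); +x points backwards, away from the robot. Green band on its top from y = -70 to +70 mm. Block home: its origin at rail x = -46 mm, y about 0
- teal_bottle: loose brown bottle with a teal cap, 69 mm across, 143 mm high, left of the work; bystander; origin at the centre of its underside
- yellow_bottle: loose small brown bottle with a yellow cap, 52 mm across, 108 mm high, left of the work; bystander; origin at the centre of its underside
- flask: loose conical glass flask, 65 mm across, 107 mm high, right of the work; bystander; origin at the centre of its underside
- yellow_tape: loose roll of yellow tape lying flat, 88 mm across, 24 mm high, right of the work; bystander; origin at the centre of its underside
- bulb: loose red rubber pipette bulb lying down, 52 x 87 x 53 mm, right of the work; bystander; origin below its middle
- amber_vial: loose brown vial with a black cap, 43 mm across, 79 mm high, behind the left end of the rail; bystander; origin at the centre of its underside

How it is judged:
By the outcome, as a careful person would: the job done as asked, in the order asked, and still so for the second after the job is handed in, with the robot touching nothing.
It also fails if it takes over 67 s, if anything falls off the work surface, if the arm or the gripper's body presses on something with over 40 N, if the wrist force passes 120 N, or if a joint passes its speed limit or range.

## Robot

A 7-joint arm with a two-finger parallel gripper is mounted at the origin on a cart in front of the work surface, level with it; the furniture and walls round the work are solid. World frame = base frame: x ahead of the robot, y to its left, z up, the work surface at z = 0. Lengths are in m, angles in rad, forces in N, time in s.
With the tool pointing down it reaches from about 0.425 to 0.875 m from the base axis. Payload 8.4 kg.
Tool frame: the origin (TCP) lies at the centre of the arm's flange, where the gripper is bolted on; the fingertips stand 182 mm ahead of it and the grasp point (between the pads) lies 164 mm ahead of it (r.pinch_z is the distance from the TCP to the grasp point, in m); z points along the fingers, y is the line along which they close (so a half turn about z gives the same grasp; the last joint's range is limited). The gripper opens to 87 mm and grips with 3 to 60 N. Pads are 19 mm wide; open, the fingers measure 117 mm over their backs; the gripper's body (75 mm by 190 mm) begins 51 mm behind the grasp point.
Start: joints at [1.013, 0.333, 0.04, 1.465, -0.013, 1.343, -0.059], TCP at [0.288, -0.583, 0.405] pointing down, gripper open.
Joint ranges: [-2.58, 2.58], [-0.38, 2.09], [-1.3, 1.39], [0.25, 2.4], [-1.5, 4.64], [0.08, 2.09], [-2.65, 2.65]. Speed limits (rad/s): [2.22, 2.22, 2.79, 2.79, 3.14, 3.14, 3.14].

## Interface

Orientations are given as a 3x3 rotation matrix whose columns are the frame's x, y, z axes.
In Python, from plant import r gives the robot as it stands.
- The arm moves only by the tool step_arm, never from a script. Its argument "moves" is a list of rows, each a list of 4 numbers: the shift along the tool's x, y, z in mm, then the turn about the tool's z in rad. A call has 1 to 20 rows; each row is the pose to reach, as a shift and turn from the pose commanded when the call began, along the tool's axes at that moment; what a row does not reach only later rows make up. A row lasts 1/12 s, in which the tool goes at most 41.7 mm and 7.16 degrees, less where a joint would pass 70% of its speed; a pose out of reach is approached as far as the arm can. A call with a gripper value outside its range is refused whole. "jaw" is the opening, from 0 (shut) to 1 (fully open), set as the call begins (left out, the last holds). The fingers move at their own pace and stop on an object; "squeeze" is the grip in N (left out, the last holds). Time passes only in rows, so rows that repeat a pose let the fingers close. It gives the time, the measured TCP pose, the force, the opening and the grip force at its end, in the units of the state.
- r.sense(): the state, without advancing time (a new reading comes with each control period).
- r.grab_frame(name): name is "scene" or "top" or "wrist"; returns the picture (480x640x3 uint8, blue, green, red); there is no depth.
- r.camera_model(name): a dict with "fx", "fy", "cx", "cy" (pixels), "pose" (4x4, takes a point from camera to world coordinates). Camera axes: x right, y down, z forward; pixel columns grow to the right and rows downward; lengths in m; the calibration is good to about 2 mm. A picture is of the moment at which its call begins: read the wrist's pose just before it. camera_model takes no time and is no camera call; for the wrist camera it gives the pose at the moment of the call.
- r.sign_off(): hands the job in; it is judged then, once.
The state is a dict: "clock": time; "joint_pos": joint angles; "joint_vel": joint speeds; "joint_torque": joint torques, N m; "position": TCP position; "tool_rot": TCP orientation; "contact_force": force on the tool from outside, world axes, zero at the start; "torque": the same for the moment, N m; "grip_width": finger opening in m; "grip_force": force on a finger pad.
Only numpy, scipy, OpenCV 4.12 (cv2) and the standard library are available. Lean on these libraries where they do the work, as an engineer would, in place of code of your own. Each camera call takes 0.05 s, during which the arm holds its last target. There are 200 camera calls.

## Working session

There is one attempt and no reset: what is moved stays moved. The work goes in short steps, Python scripts to look and compute and a tool call to move; the robot and the scene stay as the last step left them, time stands still between calls to the robot, and variables do not carry over. Pictures are saved under pics/ and viewed, at most 10 in all, crops included, and the job is handed in when it is done.

Besides the shell and the picture viewer there is one more tool, called after ">>>" as name([rows], argument=value, ...), one row to a line, values as JSON. step_arm: Moves the arm, as the interface text tells. Its arguments: {"type":"object","properties":{"moves":{"type":"array"},"jaw":{"type":"number"},"squeeze":{"type":"number"}},"required":["moves"]}

```bash
ls; mkdir -p pics; python3 - <<'E'
from plant import r
import cv2,numpy as np
np.set_printoptions(precision=4,suppress=True)
s=r.sense();print(s['clock'],s['position'],s['tool_rot'],s['grip_width'])
for n in('top','scene'):
    cv2.imwrite(f'pics/{n}0.png',r.grab_frame(n));m=r.camera_model(n);print(n,m['fx'],m['fy'],m['cx'],m['cy'],m['pose'])
E
```

```text
pics
0.0 [ 0.2884 -0.5824  0.404 ] [[ 0.8962  0.4437 -0.0001]
 [ 0.4437 -0.8962  0.0014]
 [ 0.0005 -0.0013 -1.    ]] 0.08705107840890981
top 486.5050800097011 486.5050800097011 319.7817839973111 231.93255621700368 [[ 0.0103 -0.9919  0.1264  0.46  ]
 [-0.9999 -0.011  -0.0047  0.0175]
 [ 0.0061 -0.1263 -0.992   1.1691]
 [ 0.      0.      0.      1.    ]]
scene 541.7452704169409 541.7452704169409 314.67008261565735 237.21783207838712 [[-0.4491 -0.5258  0.7224 -0.4827]
 [-0.8933  0.2772 -0.3536  0.546 ]
 [-0.0144 -0.8042 -0.5942  0.9585]
 [ 0.      0.      0.      1.    ]]
```

View pics/top0.png

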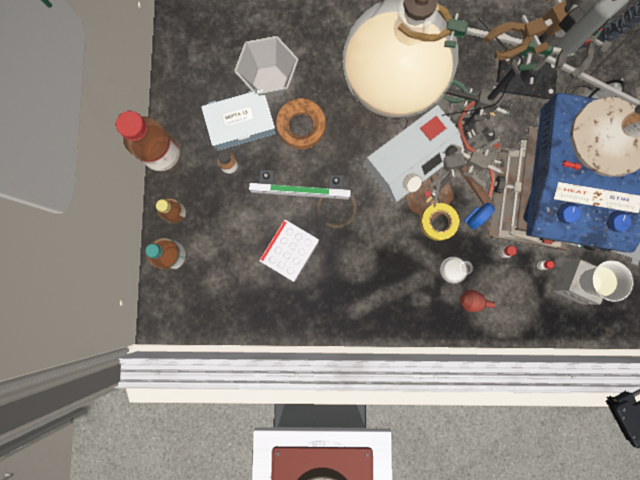

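View pics/scene0.png

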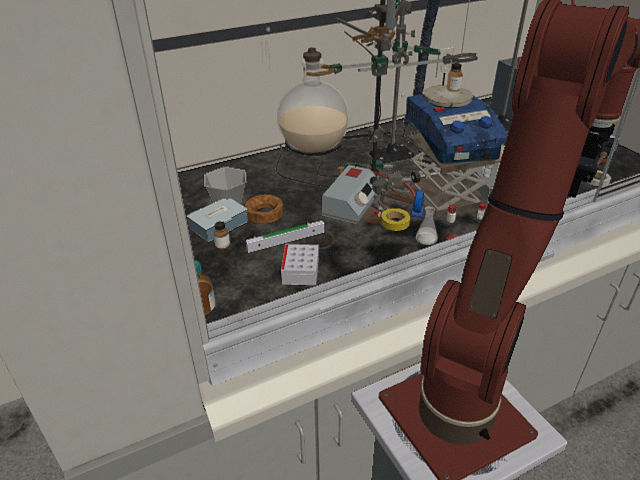

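The top view shows the block's top near (290,250), with the red stripe on its left edge running from (285,222) to (262,260). The rail lies at (300,190) with its green band in the middle. The bottles are at (165,210) and (165,255), the flask at (455,270), the tape at (440,222) and the bulb at (474,301).

```bash
cat > h.py <<'E'
from plant import r
import cv2,numpy as np
np.set_printoptions(precision=4,suppress=True)
def ray(m,px,z):
    px=np.atleast_2d(np.asarray(px,float));P=np.array(m['pose'])
    d=np.c_[(px[:,0]-m['cx'])/m['fx'],(px[:,1]-m['cy'])/m['fy'],np.ones(len(px))]@P[:3,:3].T
    t=(z-P[2,3])/d[:,2];return P[:3,3]+t[:,None]*d
def largest(mask):
    c,_=cv2.findContours(mask.astype(np.uint8),0,cv2.CHAIN_APPROX_NONE);return max(c,key=cv2.contourArea)
def block(img,m,win):
    """top-face pose from bright+red pixels; win = x0,y0,x1,y1"""
    x0,y0,x1,y1=win;s=cv2.cvtColor(img[y0:y1,x0:x1],cv2.COLOR_BGR2HSV).astype(int)
    h,sa,v=s[...,0],s[...,1],s[...,2]
    red=((h<8)|(h>172))&(sa>120)&(v>110)
    br=((v>185)&(sa<50))|red
    br=cv2.morphologyEx(br.astype(np.uint8),cv2.MORPH_CLOSE,np.ones((5,5)))
    c=largest(br)[:,0]+[x0,y0]
    w=ray(m,c,.05)[:,:2]
    rect=cv2.minAreaRect((w*1000).astype(np.float32))
    ys,xs=np.nonzero(red);rw=ray(m,np.c_[xs+x0,ys+y0],.05)[:,:2]*1000
    ctr=np.array(rect[0]);b=cv2.boxPoints(rect)
    d=rw.mean(0)-ctr
    e=[b[1]-b[0],b[2]-b[1]];u=max(([s*x/np.linalg.norm(x) for x in e for s in(1,-1)]),key=lambda u:u@d)
    return ctr,rect[1],np.arctan2(u[1],u[0]),len(rw),b
E
python3 - <<'E'
from h import *
img=cv2.imread('pics/top0.png');m=r.camera_model('top')
print(block(img,m,(250,208,330,290)))
h=cv2.cvtColor(img,cv2.COLOR_BGR2HSV)
g=np.zeros(h.shape[:2],bool);w=(slice(175,205),slice(240,360))
g[w]=((h[w][...,0]>50)&(h[w][...,0]<80)&(h[w][...,1]>100))
c=largest(g);wd=ray(m,c[:,0],.036)[:,:2]*1000;print('band',cv2.minAreaRect(wd.astype(np.float32)))
print(cv2.boxPoints(cv2.minAreaRect(wd.astype(np.float32))))
for n,p,z in(('teal',(153,250),.143),('yel',(163,206),.108),('flask',(455,270),.05),('tape',(440,222),.012),('bulb',(474,301),.03),('vial',(228,166),.04)):print(n,ray(m,p,z))
big=cv2.resize(img[160:300,220:380],(800,700))[:600];cv2.imwrite('pics/c.png',big)
E
```

```text
(array([560.0209,  83.1417]), (93.66580200195312, 112.74982452392578), np.float32(1.0417719), 120, array([[487.7163,  71.1628],
       [585.0532,  14.259 ],
       [632.3256,  95.1207],
       [534.9886, 152.0245]], dtype=float32))
band ((706.8614501953125, 61.32814407348633), (136.0314178466797, 11.81956672668457), 86.6466293334961)
[[696.9833  -6.2254]
 [708.7826  -6.9168]
 [716.7396 128.8817]
 [704.9403 129.5731]]
teal [[0.5483 0.3644 0.143 ]]
yel [[0.6491 0.3594 0.108 ]]
flask [[ 0.5177 -0.2997  0.05  ]]
tape [[ 0.6347 -0.2772  0.012 ]]
bulb [[ 0.4473 -0.3478  0.03  ]]
vial [[0.7594 0.232  0.04  ]]
```

View pics/c.png

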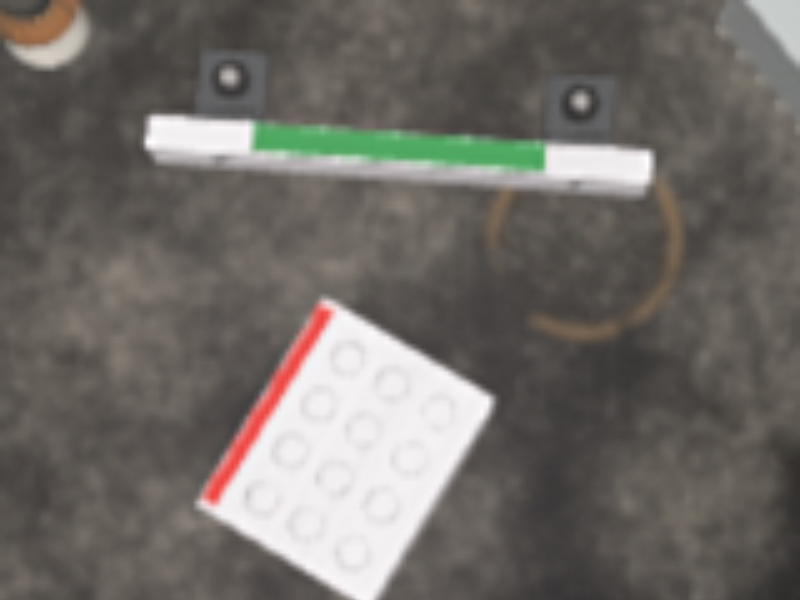

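The crop confirms the edges: the stripe runs from (325,300) to (205,500) and the green band from (253,135) to (545,155). The block's yaw is about 1.04 rad against the rail's -0.06, so it has to turn clockwise by about 1.1 rad. I'll start by pushing its left face near the striped corner, with the fingers shut.

```bash
cat >> h.py <<'E'
def delta(pts):
    """pts: list of (x,y,z,psi) mm world -> tool-axis rows"""
    s=r.sense();R=np.array(s['tool_rot']);p=np.array(s['position'])*1000;psi=np.arctan2(R[1,0],R[0,0])
    print('t',s['clock'],'p',p,'psi',psi,'F',np.array(s['contact_force']),'j7',s['joint_pos'][6],s['joint_pos'][0])
    for q in pts:
        print(np.round(R.T@(np.array(q[:3])-p),1),round(-((q[3]-psi+np.pi)%(2*np.pi)-np.pi),3))
E
python3 - <<'E'
from h import *
delta([(440,-300,380,.46),(500,0,330,1.5),(500,160,300,2.54),(500,160,194,2.54)])
E
```

```text
t 0.1 p [ 288.341  -582.3918  404.0081] psi 0.4596992536116686 F [-0.0378  0.1277 -0.323 ] j7 -0.0583444314751366 1.0124508718189862
[ 261.2 -185.8   24.4] -0.0
[ 448.  -427.9   74.8] -1.04
[ 519.  -571.3  105. ] -2.08
[ 519.  -571.1  211. ] -2.08
```

>>> step_arm([
  [30,-20,3,0],
  [60,-42,6,0],
  [90,-64,9,0],
  [120,-86,12,0],
  [150,-107,15,0],
  [180,-128,18,-0.1],
  [208,-149,20,-0.2],
  [235,-168,22,-0.3],
  [262,-186,25,-0.42],
  [285,-217,31,-0.54],
  [308,-247,37,-0.66],
  [331,-277,43,-0.78],
  [355,-308,50,-0.9],
  [378,-338,56,-1.02],
  [402,-368,62,-1.14],
  [425,-398,68,-1.26],
  [448,-428,75,-1.38],
  [466,-464,82,-1.5],
  [484,-500,90,-1.62],
  [502,-536,98,-1.74],
], jaw=0)

```text
clock: 1.77
position: [0.5002, 0.1217, 0.3064]
tool_rot: [[-0.592, 0.806, 0.0], [0.806, 0.592, -0.0], [-0.0, -0.0, -1.0]]
contact_force: [-0.4, -0.8, -0.2]
grip_width: 0.0005
grip_force: 0.0
```

```bash
python3 - <<'E'
from h import *
delta([(500,160,300,2.54),(500,160,194,2.54)])
E
```

```text
t 1.7667 p [500.1864 121.6744 306.3587] psi 2.2039344577160813 F [-0.3696 -0.8374 -0.1569] j7 0.20322934593944506 0.2555962833518263
[31.  22.5  6.4] -0.336
[ 31.   22.5 112.4] -0.336
```

>>> step_arm([
  [31,22,6,-0.12],
  [31,22,30,-0.24],
  [31,22,60,-0.336],
  [31,22,90,-0.336],
  [31,22,112,-0.336],
  [31,22,112,-0.336],
  [31,22,112,-0.336],
])

```text
clock: 2.35
position: [0.4997, 0.1579, 0.1941]
tool_rot: [[-0.821, 0.57, -0.003], [0.57, 0.821, -0.0], [0.002, -0.002, -1.0]]
contact_force: [-1.8, 1.2, 0.2]
grip_width: 0.0002
grip_force: 0.0
```

```bash
python3 - <<'E'
from h import *
delta([(500,160,194,2.54)])
cv2.imwrite('pics/t1.png',r.grab_frame('top'))
E
```

```text
t 2.35 p [499.709  157.9071 194.1014] psi 2.5347820610211365 F [-1.7716  1.1877  0.1635] j7 0.3405403619707283 0.17854402849169498
[1.  1.9 0.1] -0.005
```

View pics/t1.png

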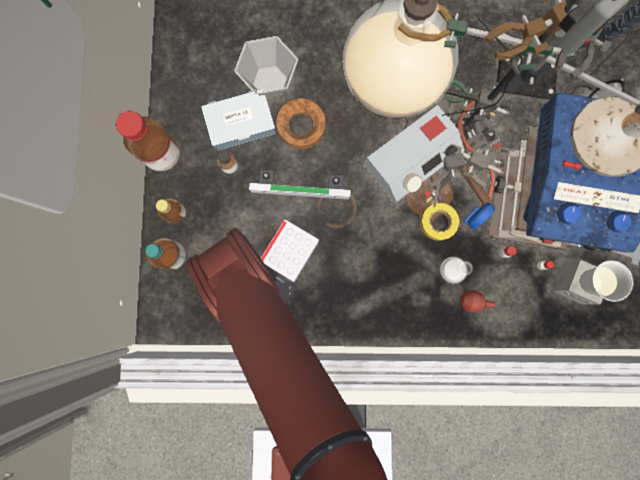

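The arm now covers part of the view, with the hand left of the block near (260,270) and the block unmoved at (290,250). Next is the first push.

>>> step_arm([
  [-8,0,0,0],
  [-16,0,0,0],
  [-22,0,0,0],
  [-26,0,0,0],
  [-30,0,0,0.02],
  [-34,0,0,0.06],
  [-38,0,0,0.1],
  [-42,-1,0,0.14],
  [-46,-1,0,0.18],
  [-50,-2,0,0.22],
  [-54,-2,0,0.26],
  [-58,-3,0,0.3],
  [-62,-4,0,0.34],
  [-66,-5,0,0.38],
  [-66,-5,0,0.38],
])

```text
clock: 3.65
position: [0.5525, 0.1171, 0.1959]
tool_rot: [[-0.549, 0.836, 0.002], [0.836, 0.549, 0.002], [0.001, 0.003, -1.0]]
contact_force: [-2.5, 3.3, 1.1]
grip_width: 0.0004
grip_force: 1.7
```

```bash
python3 - <<'E'
from h import *
delta([])
cv2.imwrite('pics/s2.png',r.grab_frame('scene'))
t=r.grab_frame('top');cv2.imwrite('pics/t2.png',np.vstack([cv2.resize(t[160:300,200:400],(600,420))]))
E
```

```text
t 3.65 p [552.5105 117.1081 195.8678] psi 2.1524980503553603 F [-2.5033  3.2705  1.0646] j7 0.08342444126939849 0.17062896307661488
```

View pics/t2.png

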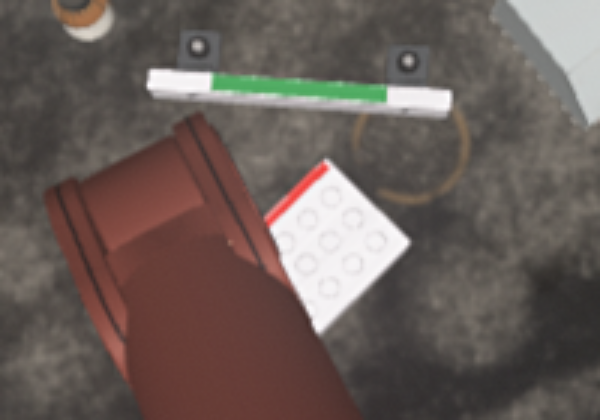

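The push has turned the block partly. The stripe now runs from (328,162) to below the arm at (265,222) in the crop, and the right corner is at (410,241).

```bash
cat >> h.py <<'E'
def from2(px_sr,px_br):
    "stripe_right top corner and back-right top corner pixels (top cam) -> centre,yaw"
    w=ray(r.camera_model('top'),[px_sr,px_br],.05)[:,:2]*1000
    u=w[0]-w[1];L=np.linalg.norm(u);u/=L;v=np.array([-u[1],u[0]])
    return w.mean(0)+56*v,np.arctan2(u[1],u[0]),L
E
python3 - <<'E'
from h import *
c,y,L=from2((309.3,213.6),(336.7,240.5));print(c,y,L)
p=np.array(r.sense()['position'])[:2]*1000
u=np.array([np.cos(y),np.sin(y)]);v=np.array([-u[1],u[0]]);print((p-c)@u,(p-c)@v)
E
```

```text
[573.965   43.9329] 0.8003103911730266 89.50027504356484
37.116753993789246 66.43809299890259
```

```bash
python3 - <<'E'
from h import *
delta([(532,137,196,2.15),(522,135,265,2.15),(483,20,265,2.37),(483,20,194,2.37),(483,20,194,2.37)])
E
```

```text
t 3.75 p [552.1421 116.8399 195.5783] psi 2.1550290312394043 F [-2.6172  2.0727 -0.013 ] j7 0.08533667599936243 0.17085115611950027
[27.9 -5.7 -0.4] 0.005
[ 31.8 -15.  -69.4] 0.005
[ -42.6 -111.   -69.6] -0.215
[ -42.6 -111.1    1.4] -0.215
[ -42.6 -111.1    1.4] -0.215
```

>>> step_arm([
  [14,-3,0,0],
  [28,-6,0,0],
  [30,-10,-35,0],
  [32,-15,-69,0],
  [12,-40,-70,-0.08],
  [-8,-66,-70,-0.16],
  [-28,-92,-70,-0.215],
  [-43,-111,-69,-0.215],
  [-43,-111,-35,-0.215],
  [-43,-111,1,-0.215],
  [-43,-111,1,-0.215],
  [-43,-111,1,-0.215],
])

```text
clock: 4.75
position: [0.4812, 0.0201, 0.193]
tool_rot: [[-0.718, 0.696, -0.004], [0.696, 0.718, 0.0], [0.003, -0.003, -1.0]]
contact_force: [-1.9, -1.4, 1.1]
grip_width: 0.0003
grip_force: 0.0
```

```bash
python3 - <<'E'
from h import *
c=np.array([574,44.]);y=.8
# finger path: contact point in block frame (-61,48) tool centre, planned centre/yaw sequence
pts=[]
for k in np.linspace(0,1,6):
    yy=.8-.5*k;cc=c+k*np.array([12,14]);u=np.array([np.cos(yy),np.sin(yy)]);v=np.array([-u[1],u[0]])
    q=cc-61*u+48*v;pts.append((*q,194,2.37-.5*k))
print(np.round(pts,1));delta(pts)
cv2.imwrite('pics/t3.png',cv2.resize(r.grab_frame('top')[160:300,200:400],(600,420)))
E
```

```text
[[497.1  33.7 194.    2.4]
 [498.8  44.2 194.    2.3]
 [501.4  54.8 194.    2.2]
 [504.7  65.3 194.    2.1]
 [508.7  75.7 194.    2. ]
 [513.5  85.8 194.    1.9]]
t 4.75 p [481.1546  20.0787 192.9588] psi 2.371136237204392 F [-1.9221 -1.3708  1.0564] j7 0.5052826883843458 0.3760230390698756
[-1.9 20.8 -1.1] 0.001
[ 4.1 29.6 -1.1] 0.101
[ 9.7 39.  -1.1] 0.201
[14.6 48.8 -1.1] 0.301
[18.9 59.1 -1.1] 0.401
[22.6 69.7 -1.2] 0.501
```

View pics/t3.png

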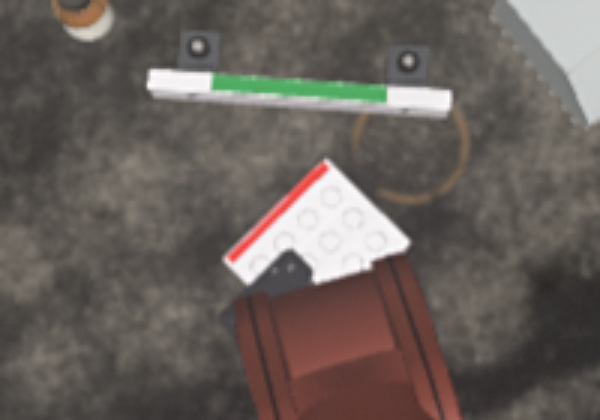

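The striped face is fully visible from (328,162) to (228,262) in the crop, with the hand behind the back face. Next I push the back-left corner.

>>> step_arm([
  [-1,8,0,0],
  [-2,15,0,0],
  [-2,20,0,0],
  [1,24,0,0.05],
  [4,29,0,0.1],
  [7,34,0,0.15],
  [10,39,0,0.2],
  [12,44,0,0.25],
  [15,49,0,0.3],
  [17,54,0,0.35],
  [19,59,0,0.4],
  [21,64,0,0.45],
  [23,69,0,0.5],
  [23,69,0,0.5],
])

```text
clock: 5.97
position: [0.5148, 0.0859, 0.1947]
tool_rot: [[-0.292, 0.956, 0.0], [0.956, 0.292, -0.0], [-0.0, 0.0, -1.0]]
contact_force: [-3.5, -2.3, 0.5]
grip_width: 0.0003
grip_force: 1.4
```

```bash
python3 - <<'E'
from h import *
delta([])
cv2.imwrite('pics/t4.png',cv2.resize(r.grab_frame('top')[160:300,200:400],(600,420)))
E
```

```text
t 5.9667 p [514.7681  85.8654 194.7362] psi 1.867443234221263 F [-3.5245 -2.2675  0.5078] j7 -0.11962916572145577 0.1779090114835956
```

View pics/t4.png

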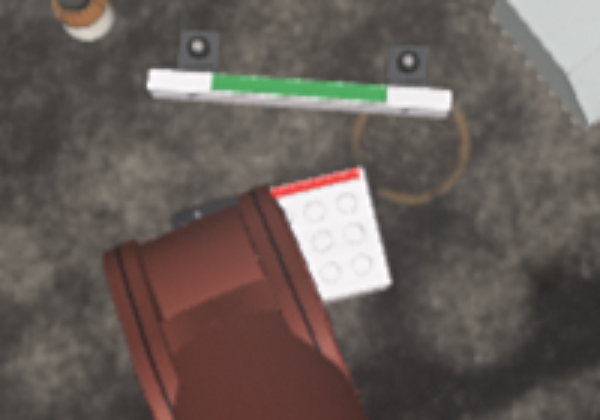

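The block has turned well. The stripe-right corner is at (361,167) and the back-right corner at (391,286) in the crop.

```bash
python3 - <<'E'
from h import *
c,y,L=from2((200+361/3-.3,160+167/3-.3),(200+391/3-.3,160+286/3-.3));print(c,y,L)
p=np.array(r.sense()['position'])[:2]*1000
u=np.array([np.cos(y),np.sin(y)]);v=np.array([-u[1],u[0]]);print((p-c)@u,(p-c)@v)
yr=-.0585;ur=np.array([np.cos(yr),np.sin(yr)]);vr=np.array([-ur[1],ur[0]]);print((c-[699,62])@ur,(c-[699,62])@vr)
E
```

```text
[581.1818  54.1894] 0.2543612487037535 95.38856270885076
-56.403461219483425 47.1778346496742
-117.16001466308172 -14.685713804581594
```

```bash
python3 - <<'E'
from h import *
delta([(522,97,194.5,1.71),(533,108,194.5,1.56)])
E
```

```text
t 6.0167 p [514.7219  85.6566 194.6078] psi 1.8703774541159635 F [-2.7425 -0.1001  1.6601] j7 -0.11626405690275336 0.1785356894369269
[ 8.7 10.3  0.1] 0.16
[16.  24.1  0.1] 0.31
```

>>> step_arm([
  [4,5,0,0.08],
  [8,10,0,0.16],
  [11,15,0,0.21],
  [14,20,0,0.26],
  [16,24,0,0.31],
  [16,24,0,0.31],
  [20,10,0,0.31],
  [25,-5,0,0.31],
  [25,-5,-35,0.31],
  [25,-5,-70,0.31],
  [25,-5,-105,0.31],
  [-10,-16,-105,0.36],
  [-45,-28,-105,0.36],
  [-80,-40,-105,0.36],
  [-115,-51,-105,0.36],
  [-150,-62,-105,0.36],
  [-180,-71,-105,0.36],
  [-200,-78,-105,0.36],
  [-200,-78,-105,0.36],
])

```text
clock: 7.6
position: [0.4984, -0.1343, 0.2993]
tool_rot: [[0.066, 0.998, 0.001], [0.998, -0.066, -0.002], [-0.002, 0.001, -1.0]]
contact_force: [-1.6, -1.0, 0.0]
grip_width: 0.0001
grip_force: 0.0
```

```bash
cat >> h.py <<'E'
def railrel(c,y,o=(699,62),yr=-.0585):
    ur=np.array([np.cos(yr),np.sin(yr)]);vr=np.array([-ur[1],ur[0]]);d=np.asarray(c)-o
    return d@ur,d@vr,y-yr
E
python3 - <<'E'
from h import *
delta([])
t=r.grab_frame('top');b=block(t,r.camera_model('top'),(255,203,350,290));print(b);print(railrel(b[0],b[2]))
cv2.imwrite('pics/t5.png',cv2.resize(t[160:300,200:400],(600,420)))
E
```

```text
t 7.6 p [ 498.3882 -134.2996  299.275 ] psi 1.5045765606709096 F [-1.5761 -1.0309  0.0155] j7 0.06599611797271125 0.4318529835267637
(array([586.6478,  57.8743]), (112.72896575927734, 94.3166732788086), np.float32(-0.056064457), 116, array([[536.4052,   4.2409],
       [630.5737,  -1.0442],
       [636.8904, 111.5077],
       [542.722 , 116.7927]], dtype=float32))
(np.float64(-111.91876246842371), np.float64(-10.687509655527995), np.float32(0.0024355426))
```

View pics/t5.png

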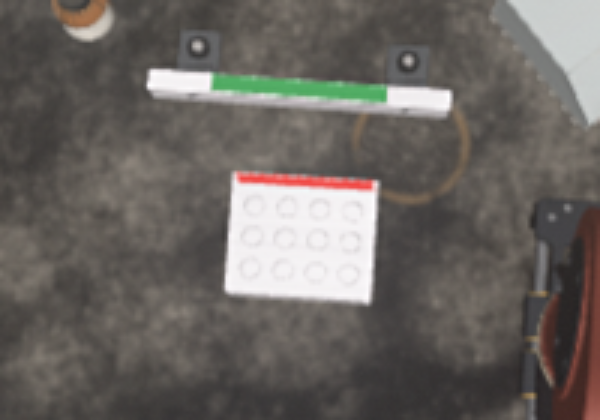

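The block now stands square to the rail, with its stripe from (236,175) to (378,183) in the crop, and is about 11 mm too far right. I'll nudge it left on its right face with the fingers half open.

```bash
python3 - <<'E'
from h import *
delta([(581,-37,300,1.512),(581,-37,194,1.512),(583.4,4,194,1.512),(582,-26,194,1.512)])
E
```

```text
t 7.65 p [ 498.717  -131.634   299.2226] psi 1.5065719369870354 F [-1.8986 -0.0081 -0.1949] j7 0.0635792990203295 0.4299030376664311
[99.7 76.  -0.8] -0.005
[ 99.8  75.9 105.2] -0.005
[140.8  75.7 105.2] -0.005
[110.8  76.2 105.2] -0.005
```

>>> step_arm([
  [25,19,0,0],
  [50,38,0,0],
  [75,57,0,0],
  [98,76,0,0],
  [98,76,35,0],
  [98,76,70,0],
  [98,76,105,0],
  [98,76,105,0],
  [98,76,105,0],
  [98,76,105,0],
], jaw=0.5)

```text
clock: 8.48
position: [0.5814, -0.0353, 0.1958]
tool_rot: [[0.06, 0.998, 0.002], [0.998, -0.06, 0.0], [0.001, 0.002, -1.0]]
contact_force: [-0.7, -0.2, 0.2]
grip_width: 0.0426
grip_force: 0.0
```

```bash
python3 - <<'E'
from h import *
delta([(581,-37,194,1.512),(583.4,4,194,1.512)]);print(r.sense()['grip_width'])
E
```

```text
t 8.4833 p [581.3909 -35.284  195.8155] psi 1.51087005025305 F [-0.7202 -0.1516  0.2218] j7 -0.20304585464078304 0.2533900047132774
[-1.7 -0.3  1.8] -0.001
[39.3 -0.4  1.8] -0.001
0.04260286624729566
```

>>> step_arm([
  [10,0,2,0],
  [20,0,2,0],
  [26,0,2,0],
  [30,0,2,0],
  [33,0,2,0],
  [36,0,2,0],
  [39,0,2,0],
  [39,0,2,0],
  [20,0,2,0],
  [0,0,2,0],
  [0,0,-33,0],
  [0,0,-68,0],
  [0,0,-103,0],
  [-25,-19,-103,0],
  [-50,-38,-103,0],
  [-75,-57,-103,0],
  [-99,-76,-103,0],
  [-99,-76,-103,0],
])

```text
clock: 9.98
position: [0.4955, -0.1342, 0.2976]
tool_rot: [[0.066, 0.998, -0.001], [0.998, -0.066, -0.003], [-0.003, -0.0, -1.0]]
contact_force: [-1.2, -0.4, 0.0]
grip_width: 0.0437
grip_force: 0.0
```

```bash
python3 - <<'E'
from h import *
delta([(470,73,300,3.083),(470,73,194,3.083)])
t=r.grab_frame('top');cv2.imwrite('pics/t6.png',t);b=block(t,r.camera_model('top'),(245,203,350,290));print(b);print(railrel(b[0],b[2]))
E
```

```text
t 9.9833 p [ 495.5293 -134.2398  297.6152] psi 1.504639191002289 F [-1.2151 -0.4138  0.0074] j7 0.06532359649233983 0.4410227325750274
[205.1 -39.2  -2.9] -1.578
[205.4 -39.1 103.1] -1.578
(array([588.1314,  70.3775]), (112.86104583740234, 94.45275115966797), np.float32(-0.06689471), 120, array([[537.2386,  17.2301],
       [631.48  ,  10.9164],
       [639.0242, 123.525 ],
       [544.7828, 129.8387]], dtype=float32))
(np.float64(-111.16874247248495), np.float64(1.8811033941364803), np.float32(-0.008394711))
```

>>> step_arm([
  [20,-5,0,-0.12],
  [45,-10,0,-0.24],
  [70,-14,0,-0.36],
  [95,-14,0,-0.48],
  [120,-14,0,-0.6],
  [145,-14,0,-0.72],
  [170,-14,0,-0.84],
  [190,-14,0,-0.96],
  [210,-14,0,-1.08],
  [210,-14,0,-1.2],
  [210,-14,0,-1.32],
  [210,-14,0,-1.44],
  [210,-14,10,-1.56],
  [210,-14,40,-1.578],
  [210,-14,72,-1.578],
  [210,-14,103,-1.578],
  [210,-14,103,-1.578],
  [210,-14,103,-1.578],
], jaw=0.6)

```text
clock: 11.53
position: [0.497, 0.0813, 0.1937]
tool_rot: [[-0.999, 0.052, -0.002], [0.052, 0.999, 0.001], [0.002, 0.0, -1.0]]
contact_force: [-0.7, -1.2, 0.6]
grip_width: 0.0524
grip_force: 0.0
```

```bash
python3 - <<'E'
from h import *
# home: tool centre at rail x=-92-9.5, rail y=+2
f=lambda x,y:(699+.9983*x+.0585*y,62-.0585*x+.9983*y,194,3.083)
delta([f(-172,2),f(-101.5,2)]);print(r.sense()['grip_width'])
E
```

```text
t 11.5333 p [496.9677  81.2906 193.7019] psi 3.089406539817185 F [-0.6912 -1.1657  0.6141] j7 1.0872224755530782 0.254683009133053
[-30.8  -5.6  -0.4] 0.006
[-101.3   -6.1   -0.5] 0.006
0.05241836973367065
```

>>> step_arm([
  [-10,-4,0,0.006],
  [-20,-6,0,0.006],
  [-28,-6,0,0.006],
  [-32,-6,0,0.006],
  [-36,-6,0,0.006],
  [-41,-6,0,0.006],
  [-46,-6,0,0.006],
  [-51,-6,0,0.006],
  [-56,-6,0,0.006],
  [-61,-6,0,0.006],
  [-66,-6,0,0.006],
  [-71,-6,0,0.006],
  [-76,-6,0,0.006],
  [-81,-6,0,0.006],
  [-86,-6,0,0.006],
  [-90,-6,0,0.006],
  [-93,-6,0,0.006],
  [-95,-6,0,0.006],
  [-97,-6,0,0.006],
  [-97,-6,0,0.006],
])

```text
clock: 13.2
position: [0.593, 0.0696, 0.1937]
tool_rot: [[-0.998, 0.059, -0.004], [0.059, 0.998, -0.0], [0.004, -0.0, -1.0]]
contact_force: [-12.2, -0.3, 6.9]
grip_width: 0.0521
grip_force: 4.1
```

>>> step_arm([
  [-1,0,0,0],
  [-2,0,0,0],
  [-3,0,0,0],
  [-3,0,0,0],
])

```text
clock: 13.53
position: [0.5957, 0.0694, 0.1937]
tool_rot: [[-0.998, 0.059, -0.004], [0.059, 0.998, -0.0], [0.004, -0.0, -1.0]]
contact_force: [-11.1, 0.6, 5.6]
grip_width: 0.0519
grip_force: 4.8
```

>>> step_arm([
  [-1,0,0,0],
  [-2,0,0,0],
  [-2,0,0,0],
])

```text
clock: 13.78
position: [0.5973, 0.0694, 0.1937]
tool_rot: [[-0.998, 0.059, -0.005], [0.059, 0.998, -0.0], [0.005, -0.001, -1.0]]
contact_force: [-13.6, 0.0, 9.4]
grip_width: 0.0523
grip_force: 6.1
```

>>> step_arm([
  [-1,0,0,0],
  [-2,0,0,0],
  [-2,0,0,0],
])

```text
clock: 14.03
position: [0.598, 0.0695, 0.1936]
tool_rot: [[-0.998, 0.059, -0.009], [0.059, 0.998, -0.001], [0.009, -0.002, -1.0]]
contact_force: [-24.6, -1.4, 18.3]
grip_width: 0.0522
grip_force: 11.1
```

>>> step_arm([
  [-1,0,0,0],
  [-1,0,0,0],
  [5,0,0,0],
  [20,0,0,0],
  [50,0,0,0],
  [70,0,0,0],
  [70,0,-40,0],
  [70,0,-80,0],
  [70,0,-110,0],
  [70,-40,-110,0],
  [70,-80,-110,0],
  [70,-120,-110,0],
  [70,-160,-110,0],
  [70,-200,-110,0],
  [70,-220,-110,0],
  [70,-220,-110,0],
  [70,-220,-110,0],
])

```text
clock: 15.45
position: [0.5178, -0.1483, 0.304]
tool_rot: [[-0.998, 0.063, 0.0], [0.063, 0.998, 0.0], [-0.0, 0.0, -1.0]]
contact_force: [-2.3, -0.3, 0.5]
grip_width: 0.0523
grip_force: 0.0
```

```bash
python3 - <<'E'
from h import *
delta([])
t=r.grab_frame('top');cv2.imwrite('pics/t7.png',cv2.resize(t[150:300,130:330],(800,600)))
# below the white rail front: mask rows by red stripe and down
h=cv2.cvtColor(t,cv2.COLOR_BGR2HSV).astype(int);w=h[180:270,245:350]
red=((w[...,0]<8)|(w[...,0]>172))&(w[...,1]>120)&(w[...,2]>110)
ys,xs=np.nonzero(red);m=r.camera_model('top')
rw=ray(m,np.c_[xs+245,ys+180],.05)[:,:2]*1000
print(cv2.minAreaRect(rw.astype(np.float32)),cv2.boxPoints(cv2.minAreaRect(rw.astype(np.float32))))
b=rw.mean(0);print('stripe mean rel rail',railrel(b,0))
l=np.polyfit(rw[:,1],rw[:,0],1);print('stripe slope vs rail',-l[0]+.0)
E
```

```text
t 15.45 p [ 517.7732 -148.3402  303.9913] psi 3.0787825016906067 F [-2.2755 -0.2831  0.4522] j7 1.6186454879811676 0.5900142228943871
((694.3657836914062, 65.29566955566406), (101.1514892578125, 5.742073059082031), 86.64680480957031) [[688.5414  14.9744]
 [694.2737  14.6386]
 [700.1901 115.6169]
 [694.4578 115.9528]]
stripe mean rel rail (np.float64(-5.015719074465305), np.float64(2.263983462108234), 0.0585)
stripe slope vs rail -0.061607621468149826
```

View pics/t7.png

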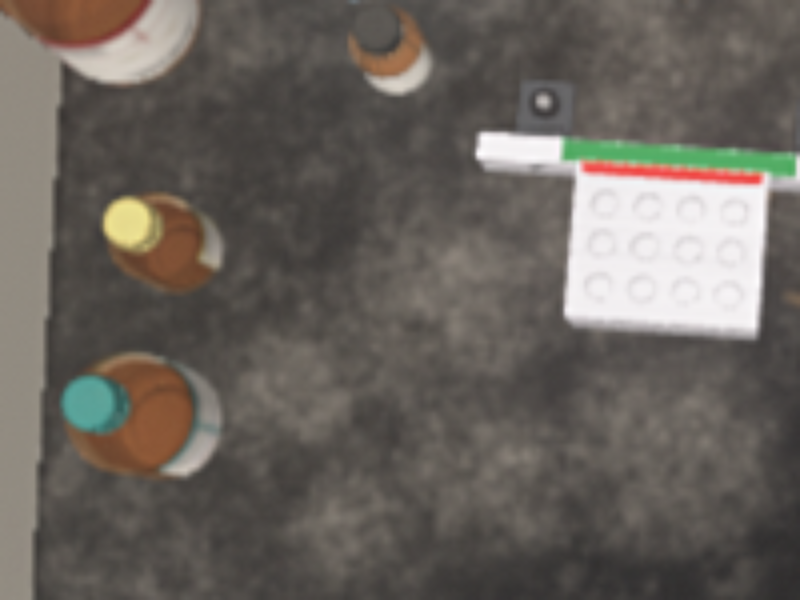

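The red stripe lies along the green band from (583,168) to (762,180) in the crop, parallel and well inside the band. The bottles and the vial have not moved, and the hand is well clear.

```bash
python3 -c "
from plant import r
print(r.sign_off())"
```

```text
the job is handed in; nothing more can be done
None
```

The job is handed in at about 15.5 s of the 67 s allowed: the block was turned square clear of the rail, then pushed home flush against it, about 2 mm off the middle of the green band, with the hand clear of everything.

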